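Put the slide cabinet to bed

ROBOT

A 7-joint arm with a two-finger parallel gripper is mounted at the origin on the work surface. World frame = base frame: x ahead of the robot, y to its left, z up, the work surface at z = 0. Lengths are in m, angles in rad, forces in N, time in s.
With the tool pointing down it reaches from about 0.4 to 0.875 m from the base axis. Payload 4.4 kg.
Tool frame: the origin (TCP) lies midway between the tips of the shut fingers; the grasp point (between the pads) lies 19 mm behind it; z points along the fingers, y is the line along which they close (so a half turn about z gives the same grasp; the last joint's range is limited). The gripper opens to 85 mm and grips with 20 to 120 N. Pads are 22 mm wide; open, the fingers measure 114 mm over their backs; the gripper's body (76 mm by 85 mm) begins 54 mm behind the grasp point. The pads swing forward as they close: fully open they stand 13 mm farther back than shut.
Start: joints at [1.182, 0.628, 0.038, 1.517, -0.027, 0.996, -0.02], TCP at [0.206, -0.616, 0.231] pointing down, gripper open.
Joint ranges: [-3.06, 3.06], [-0.37, 2.12], [-1.25, 1.32], [0.18, 2.47], [-1.1, 4.24], [0.23, 1.98], [-2.94, 2.94]. Speed limits (rad/s): [2.57, 2.57, 3.14, 3.14, 3.14, 3.14, 3.14].

INTERFACE

Orientations are given as a unit quaternion [w, x, y, z].
In Python, from plant import robot gives the robot as it stands.
- The arm moves only by the shell command python3 -m creep 'ROWS'. ROWS is JSON, a list that holds one entry, the list of rows, each a list of 5 numbers: the closure, from 0 (fully open) to 1 (shut), then the shift along the world's x, y, z in units of 0.3 m (1.0 is 0.3 m), then the turn about the world's z in units of pi rad (1.0 is pi rad). A call has 1 to 12 rows; each row is the pose to reach, as a shift and turn from the pose commanded when the call began, turning the shorter way round; what a row does not reach only later rows make up. A row lasts 1/12 s, in which the tool goes at most 41.7 mm and 7.16 degrees, less where a joint would pass 70% of its speed; a pose out of reach is approached as far as the arm can. A call with a number of a shift or a turn outside -1 to 1 is refused whole. A call with a gripper value outside its range is refused whole. The fingers move at their own pace and stop on an object; the grip force is fixed at half the most. Time passes only in rows, so rows that repeat a pose let the fingers close. It gives the time, the measured TCP pose, the force, the opening and the grip force at its end, in the units of the state.
- robot.observe(): the state, without advancing time (a new reading comes with each control period).
- robot.grab_frame(name): name is "scene" or "top" or "wrist"; returns a dict with "image" (420x560x3 uint8, blue, green, red), "mtx" (3x3 intrinsics, pixels), "pose" (4x4, takes a point from camera to world coordinates); the wrist camera has in their place "T_tool_cam" (4x4, takes a point from camera to tool coordinates, whose origin is the TCP and whose axes are the flange's). Camera axes: x right, y up, looking along -z (the intrinsics and any distortion apply to the point x, -y, -z); pixel columns grow to the right and rows downward; lengths in m; the calibration is good to about 2 mm. A picture is of the moment at which its call begins: read the wrist's pose just before it. There is no depth.
- robot.finish_job(): hands the job in; it is judged then, once.
The state is a dict: "time_s": time; "q": joint angles; "qd": joint speeds; "joint_efforts": joint torques, N m; "eef_pos": TCP position; "ee_rot": TCP orientation; "wrist_force": force on the tool from outside, world axes, zero at the start; "moment": the same for the moment, N m; "grip_width": opening from 0.0 (shut) to 1.0 (fully open); "grip_force": force on a finger pad.
Only numpy, scipy, OpenCV 4.12 (cv2) and the standard library are available. Lean on these libraries where they do the work, as an engineer would, in place of code of your own. Each camera call takes 0.05 s, during which the arm holds its last target. There are 200 camera calls.

TASK

Close up the small slide cabinet on the bench using your fingertips only: first gently push its drawer fully home, then swing its door fully shut over the drawer. Do not slam either one, do not grip or pinch the door or the drawer, and leave the bottles and everything else standing where they are.

Things in the scene. Friction and masses are not known exactly. Their poses are not given: they have to be found in the camera images.
- cabinet: grey bench-top slide cabinet, fixed to the bench, 205 mm deep with its door shut (x), 170 mm wide (y), 90 mm tall. Origin: on the bench, under the middle of the cabinet: its back is at x = +100 mm, the front of its carcass at x = -88 mm. Its own +x axis points from front to back, +y to its hinge side (left as seen from the robot), z up. It holds one drawer, and one door hung in front of the drawer
- slide_drawer (a joint): the drawer with rows of glass slides: 0 m = fully home, grows as it is pulled out along the cabinet's -x (0.045 to 0.085 at the start, stop at 0.11). It slides freely with about 1.5 N of friction plus 6 N per m/s and stays where it is left; a rigid stop at 0
- drawer_face (a point): centre of the outer face of the drawer's flat aluminium front panel; the panel is 124 mm wide (y), 66 mm tall, 12 mm thick, lower edge 12 mm above the bench, this point 45 mm above the bench. No handle, just a flat dark disc near the top. Axes as the cabinet's: +x goes through the panel, the way to push it home. When home it lies at x = -94 mm in the cabinet's frame, 6 mm proud of the carcass
- cab_door (a joint): the white door: 0 rad = fully shut, grows as it opens (1.5 to 1.95 at the start, limit 2.1). It turns about the vertical hinge line at the cabinet's left front corner, from above clockwise to open and counter-clockwise to shut. Hinge friction about 0.05 N m plus 0.1 N m per rad/s; it stays where it is left; rigid stop at 0
- door_hinge (a point): point on the door's hinge line at the door's mid height, 45 mm above the bench; it lies at x = -105 mm, y = +82 mm in the cabinet's frame. Axes as for door_face
- door_face (a point): on the door's outer face, 100 mm from the hinge line, 45 mm above the bench. Turns with the door: +x through the panel to its inner face (pushes it shut), +y to the hinge, z up; shut, as the cabinet's axes. Flat panel 164 mm wide, 84 mm tall (lower edge 3 mm above the bench), 10 mm thick; a knob 12 mm across stands 10 mm out of its outer face, 148 mm from the hinge line at mid height
- sample0: small sealed amber sample bottle with a cap, 40 mm across, 85 mm tall, standing loose on the bench near the cabinet; origin: centre of its underside, z up. A bystander
- sample1: small sealed amber sample bottle with a cap, 40 mm across, 85 mm tall, standing loose on the bench near the cabinet; origin: centre of its underside, z up. A bystander
- sample2: small sealed amber sample bottle with a cap, 40 mm across, 85 mm tall, standing loose on the bench near the cabinet; origin: centre of its underside, z up. A bystander
- jar: clear lidded jar, 60 mm across, 75 mm tall, loose on the bench to the left of the cabinet; origin: centre of its underside. A bystander
- roll: white paper roll standing on end, 96 mm across, 100 mm tall, loose on the bench to the right of the cabinet; origin: centre of its underside. A bystander
- counter: small black hand tally counter, 50 x 50 x 43 mm, loose on the bench in front of the cabinet to the right; origin: centre of its underside. A bystander
- tray: shallow grey two-part tray, 90 x 70 x 22 mm, loose on the bench to the left in front of the cabinet; origin: centre of its underside. A bystander
- petri: closed petri dish, 64 mm across, 16 mm tall, lying loose on top of the cabinet towards its back; origin: centre of its underside. A bystander

How it is judged:
On the way, in this order (a step that is already met when the one before it is completed fails the run):
1. the drawer is pushed home (within 4 mm) while the door is still open (value of joint slide_drawer below 0.004 m and value of joint cab_door above 0.6 rad), for 0.2 s.
2. the door is swung shut (within 0.04 rad) over the closed drawer (value of joint cab_door below 0.04 rad and value of joint slide_drawer below 0.004 m), for 0.2 s.
At the end, for the whole second after the job is handed in: the drawer is within 4 mm of fully home, the door within 0.04 rad of fully shut, and every bystander stands upright (within 0.2 rad) less than 20 mm from where it began (all of step 2 and distance of each of sample0, sample1, sample2, jar, roll, counter, tray, petri from where it was at the start of the episode below 0.02 m and angle between each of sample0, sample1, sample2, jar, roll, counter, tray, petri's own z axis and vertical below 0.2 rad); the robot touches nothing.
It fails at once if the door is swung in (below 0.6 rad) while the drawer still stands out by more than 8 mm (value of joint slide_drawer above 0.008 m and value of joint cab_door below 0.6 rad).
It fails at once if the drawer (faster than 0.35 m/s) or the door (faster than 3.5 rad/s) is slammed (velocity of joint slide_drawer below -0.35 m/s or velocity of joint cab_door below -3.5 rad/s).
It fails at once if the fingers straddle the door panel or the drawer's front panel, as for a pinch ((x of the grasp point in the frame of door_face between -0.002 and 0.012 m and y of the grasp point in the frame of door_face between -0.08 and 0.1 m and z of the grasp point in the frame of door_face below 0.055 m) or (x of the grasp point in the frame of drawer_face between -0.002 and 0.012 m and y of the grasp point in the frame of drawer_face between -0.075 and 0.075 m and z of the grasp point in the frame of drawer_face below 0.055 m)).
It fails at once if the fingers press on the cabinet, drawer or door with more than 45 N (contact force between the fingers and cabinet above 45 N).
It fails at once if a bystander is moved by more than 20 mm, lifted or tipped (distance of any of sample0, sample1, sample2, jar, roll, counter, tray, petri from where it was at the start of the episode above 0.02 m or angle between any of sample0, sample1, sample2, jar, roll, counter, tray, petri's own z axis and vertical above 0.2 rad).
It also fails if it takes over 53 s, if anything falls off the work surface, if the arm or the gripper's body presses on something with over 40 N, if the wrist force passes 120 N, or if a joint passes its speed limit or range.

## Working session

There is one attempt and no reset: what is moved stays moved. The work goes in short steps, Python scripts to look and compute and a shell command to move; the robot and the scene stay as the last step left them, time stands still between calls to the robot, and variables do not carry over. Pictures are saved under pics/ and viewed, at most 10 in all, crops included, and the job is handed in when it is done.

```bash
mkdir -p pics; cat > h.py <<'E'
import numpy as np, cv2
from plant import robot
def ray(f,u,v):
    d=np.linalg.inv(f["mtx"])@[u,v,1]; d=np.array([d[0],-d[1],-d[2]])
    P=np.array(f["pose"]); return P[:3,3],P[:3,:3]@d
def onz(f,u,v,z):
    o,d=ray(f,u,v); return o+d*(z-o[2])/d[2]
def proj(f,p):
    P=np.linalg.inv(np.array(f["pose"])); c=P[:3,:3]@p+P[:3,3]
    q=np.array(f["mtx"])@[c[0],-c[1],-c[2]]; return q[:2]/q[2]
E
python3 - <<'E'
from h import *
s=robot.observe(); print(s)
for n in("top","scene"):
    f=robot.grab_frame(n); print(n,f.keys(),f["mtx"],f["pose"]); cv2.imwrite(f"pics/{n}0.png",f["image"])
E
```

```text
{'time_s': 0.0, 'q': array([ 1.18224024,  0.62935401,  0.03843747,  1.51837883, -0.02700364,
        0.99626225, -0.02001845]), 'qd': array([-0.00231252, -0.00201571, -0.00063175,  0.00173444,  0.00026108,
       -0.00184292, -0.00111861]), 'joint_efforts': array([-7.08009293e-05, -5.63417208e+01,  1.22608244e+00, -1.93446493e+01,
        1.09443121e-02,  1.05067645e-02, -1.16480351e-05]), 'eef_pos': array([ 0.20600228, -0.61583913,  0.23038042]), 'ee_rot': array([-9.28414983e-04,  9.87007730e-01,  1.60670011e-01, -1.61101710e-04]), 'wrist_force': array([-0.2123696 , -0.13735779,  0.60924139]), 'moment': array([-0.04119435,  0.01234335, -0.01760025]), 'grip_force': 0.0, 'grip_width': 1.0054883065604991}
top dict_keys(['image', 'mtx', 'pose']) [[410.43869615   0.         283.68465233]
 [  0.         410.43869615 197.65421678]
 [  0.           0.           1.        ]] [[ 4.19494488e-03  9.84118834e-01 -1.77461328e-01  3.61872114e-01]
 [-9.99990144e-01  4.38642839e-03  6.86703142e-04  7.28446962e-02]
 [ 1.45421890e-03  1.77456699e-01  9.84127535e-01  1.09220782e+00]
 [ 0.00000000e+00  0.00000000e+00  0.00000000e+00  1.00000000e+00]]
scene dict_keys(['image', 'mtx', 'pose']) [[468.39275219   0.         281.78161199]
 [  0.         468.39275219 208.66175679]
 [  0.           0.           1.        ]] [[ 0.06422734 -0.81686958  0.5732355   1.17080075]
 [ 0.99784222  0.060414   -0.02571089  0.0165089 ]
 [-0.013629    0.57364993  0.81898718  0.97134606]
 [ 0.          0.          0.          1.        ]]
```

View pics/top0.png

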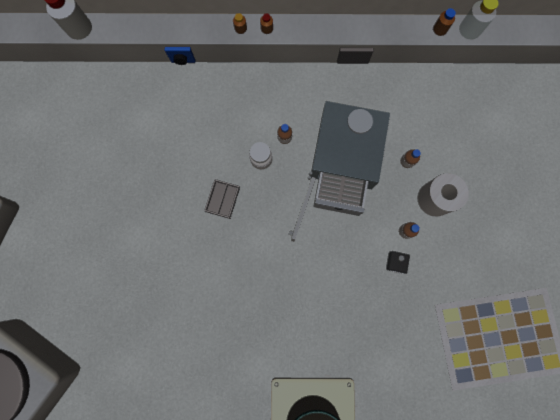

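View pics/scene0.png

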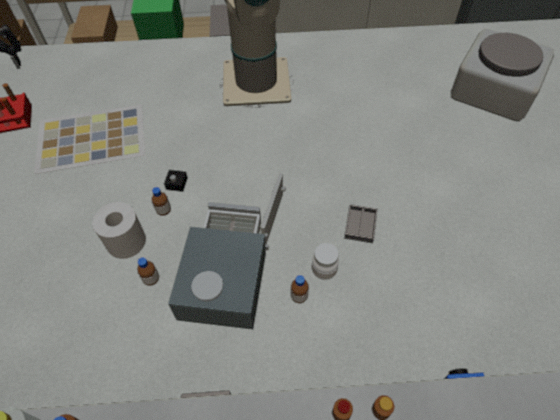

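The top view shows the cabinet top with corners at about (325,102), (390,108), (380,185) and (313,177). The drawer front is near (340,208), and the open door runs from (313,178) to (292,238). Bottles are at (285,132), (412,157) and (410,229), and the counter is at (398,262). The scene view agrees.

```bash
cat > m.py <<'E'
from h import *
f=robot.grab_frame("top"); im=f["image"]
# cabinet top by colour: slate, relative to its centre pixel
hsv=cv2.cvtColor(im,cv2.COLOR_BGR2HSV); print("hsv",hsv[160,350],hsv[185,345],hsv[250,345])
ref=im[160,350].astype(int); m=(np.abs(im.astype(int)-ref).max(2)<14).astype(np.uint8)*255
m=cv2.morphologyEx(m,cv2.MORPH_CLOSE,np.ones((3,3)))
n,l,st,c=cv2.connectedComponentsWithStats(m); k=l[160,350]; print(st[k])
cs,_=cv2.findContours((l==k).astype(np.uint8),cv2.RETR_EXTERNAL,cv2.CHAIN_APPROX_NONE)
h=cv2.convexHull(max(cs,key=cv2.contourArea))
pts=np.array([onz(f,*p[0],.09)[:2] for p in h],np.float32)
r=cv2.minAreaRect(pts); print("rect",r); print(cv2.boxPoints(r))
big=cv2.resize(im[90:275,225:470],None,fx=3.2,fy=3.2,interpolation=cv2.INTER_CUBIC); cv2.imwrite("pics/crop1.png",big)
E
python3 m.py
```

```text
hsv [101  36  77] [150   3  94] [100   6 126]
[ 311  101   79   88 4313]
rect ((0.6823200583457947, -0.09645098447799683), (0.17059770226478577, 0.20475690066814423), 78.99810791015625)
[[ 0.56554466 -0.16064408]
 [ 0.7665383  -0.19972017]
 [ 0.79909545 -0.03225788]
 [ 0.5981018   0.00681821]]
```

View pics/crop1.png

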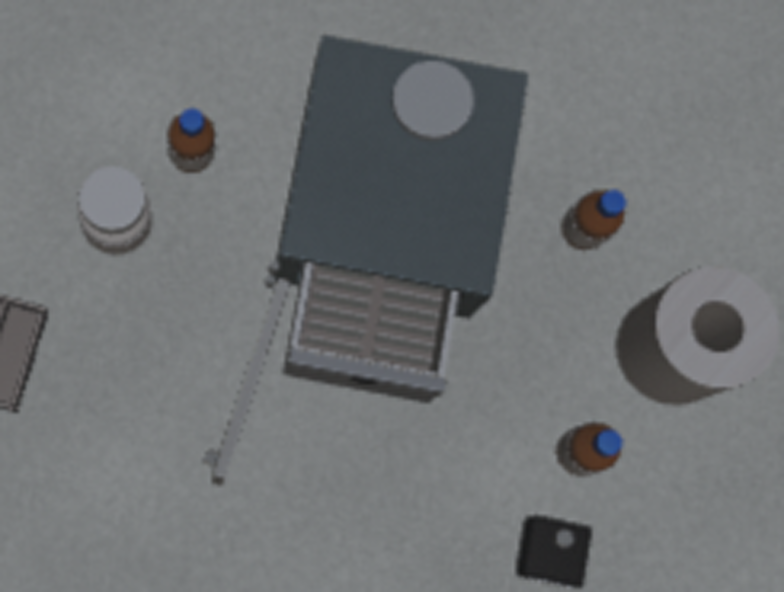

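Crop pixels (3.2x, offset 225,90):
- **Cabinet top corners:** (322,36), (526,73), (492,296), (280,258).
- **Drawer front's outer top edge:** about (290,362) to (443,390).
- **Door top:** (285,282) to (217,480), with the knob at (210,458) on the outer left side.

```bash
python3 - <<'E'
from h import *
f=robot.grab_frame("top")
g=lambda x,y,z:onz(f,225+x/3.2,90+y/3.2,z)[:2]
BL,BR,FR,FL=[g(*p,.09) for p in((322,36),(526,73),(492,296),(280,258))]
print("sides",*[np.linalg.norm(a-b) for a,b in((BL,BR),(BR,FR),(FR,FL),(FL,BL))])
print(BL,BR,FR,FL)
d=(BL-FL)+(BR-FR); e=(BL-BR)+(FL-FR)
a=np.arctan2(d[1],d[0]); b=np.arctan2(e[1],e[0])-np.pi/2; print("yaw",a,b)
y=(a+b)/2; R=np.array([[np.cos(y),-np.sin(y)],[np.sin(y),np.cos(y)]])
C=(BL+BR+FR+FL)/4-R@[.006,0]; print("cab",C,y)
np.savez("cab.npz",C=C,y=y)
L=lambda p:R.T@(p-C)
print("drawer edge local",L(g(290,362,.078)),L(g(443,390,.078)))
print("door local",L(g(285,282,.087)),L(g(217,480,.087)), "hinge world",C+R@[-.105,.082])
v=L(g(217,480,.087))-[-.105,.082]; print("door angle",np.arctan2(-v[0],-v[1]),np.linalg.norm(v))
for n,p,z in(("s0",(192,120),.085),("s1",(613,203),.085),("s2",(609,442),.085),("jar",(113,198),.075),("counter",(555,545),.043),("roll",(718,326),.1)):
  w=g(*p,z);print(n,w,L(w))
E
```

```text
sides 0.16682298445912824 0.18710028147566404 0.16795802416897807 0.18841405422397922
[ 0.79691911 -0.03546974] [ 0.76607825 -0.19941713] [ 0.5821282  -0.16522802] [6.11887753e-01 7.25133547e-05]
yaw -0.1867805891116202 -0.1820199160753968
cab [ 0.68335505 -0.09891045] -0.1844002525935085
drawer edge local [-0.16626783  0.06153104] [-0.16566692 -0.0595518 ]
door local [-0.10595609  0.07687781] [-0.26828526  0.1008289 ] hinge world [0.59517045 0.00095184]
door angle 1.6856021858547974 0.16436728025777042
s0 [0.72691733 0.06952709] [0.01193954 0.17356937]
s1 [ 0.65931152 -0.26544313] [ 0.00689903 -0.1681179 ]
s2 [ 0.46871854 -0.25221235] [-0.18288867 -0.19005798]
jar [0.66456975 0.1326972 ] [-0.06093371  0.22423665]
counter [ 0.39134767 -0.21876631] [-0.2650804  -0.17136546]
roll [ 0.5570807  -0.33606892] [-0.08064889 -0.25629106]
```

```bash
python3 -m creep '[[[1,0.467,0.933,0,-0.161],[1,0.467,0.933,0,-0.161],[1,0.467,0.933,0,-0.161],[1,0.467,0.933,0,-0.161],[1,0.467,0.933,0,-0.161],[1,0.467,0.933,0,-0.161],[1,0.467,0.933,0,-0.161],[1,0.467,0.933,0,-0.161],[1,0.467,0.933,0,-0.161],[1,0.467,0.933,0,-0.161],[1,0.467,0.933,0,-0.161],[1,0.467,0.933,0,-0.161]]]'
python3 -m creep '[[[1,0.47,0.913,0,0],[1,0.47,0.913,0,0],[1,0.47,0.913,0,0],[1,0.47,0.913,0,0],[1,0.47,0.913,0,0],[1,0.47,0.913,0,0],[1,0.47,0.913,0,0],[1,0.47,0.913,0,0],[1,0.47,0.913,0,0],[1,0.47,0.913,0,0],[1,0.47,0.913,0,0]]]'
cat > st.py <<'E'
from h import *
s=robot.observe(); d=np.load("cab.npz"); y=float(d["y"]); C=d["C"]
R=np.array([[np.cos(y),-np.sin(y)],[np.sin(y),np.cos(y)]])
w,a,b,c=s["ee_rot"]; p=s["eef_pos"]
print("t",s["time_s"],"p",p.round(4),"local",(R.T@(p[:2]-C)).round(4),"toolx yaw-cab",round(2*np.arctan2(b,a)-y,3),"F",s["wrist_force"].round(1),"Floc",(R.T@s["wrist_force"][:2]).round(1),"grip",round(s["grip_width"],2),s["ee_rot"].round(3))
E
python3 st.py
```

```text
time_s: 1.2
eef_pos: [0.3455, -0.338, 0.2314]
ee_rot: [0.0, 0.996, -0.093, -0.0]
wrist_force: [0.6, -0.4, -0.1]
grip_width: -0.003
grip_force: 0.0
time_s: 2.12
eef_pos: [0.4867, -0.065, 0.2311]
ee_rot: [0.001, 0.996, -0.093, -0.0]
wrist_force: [0.8, -0.5, 0.6]
grip_width: 0.004
grip_force: 0.0
t 2.1167 p [ 0.4867 -0.065   0.2311] local [-0.1996 -0.0027] toolx yaw-cab -0.002 F [ 0.8 -0.5  0.6] Floc [ 0.9 -0.3] grip 0.0 [ 0.001  0.996 -0.093 -0.   ]
```

```bash
python3 -m creep '[[[1,-0.05,0.018,-0.1,0],[1,-0.05,0.018,-0.2,0],[1,-0.05,0.018,-0.3,0],[1,-0.05,0.018,-0.4,0],[1,-0.05,0.018,-0.5,0],[1,-0.05,0.018,-0.58,0],[1,-0.05,0.018,-0.63,0],[1,-0.05,0.018,-0.637,0],[1,-0.05,0.018,-0.637,0]]]'; python3 st.py; python3 - <<'E'
from h import *
f=robot.grab_frame("scene"); cv2.imwrite("pics/s1.png",cv2.resize(f["image"][120:340,90:350],None,fx=2.6,fy=2.6,interpolation=cv2.INTER_CUBIC))
E
```

```text
time_s: 2.87
eef_pos: [0.4713, -0.0593, 0.0397]
ee_rot: [0.0, 0.996, -0.093, -0.001]
wrist_force: [-0.8, -0.2, 0.9]
grip_width: 0.001
grip_force: 0.0
t 2.8667 p [ 0.4713 -0.0593  0.0397] local [-2.157e-01  1.000e-04] toolx yaw-cab -0.002 F [-0.8 -0.2  0.9] Floc [-0.8 -0.3] grip 0.0 [ 0.     0.996 -0.093 -0.001]
```

View pics/s1.png

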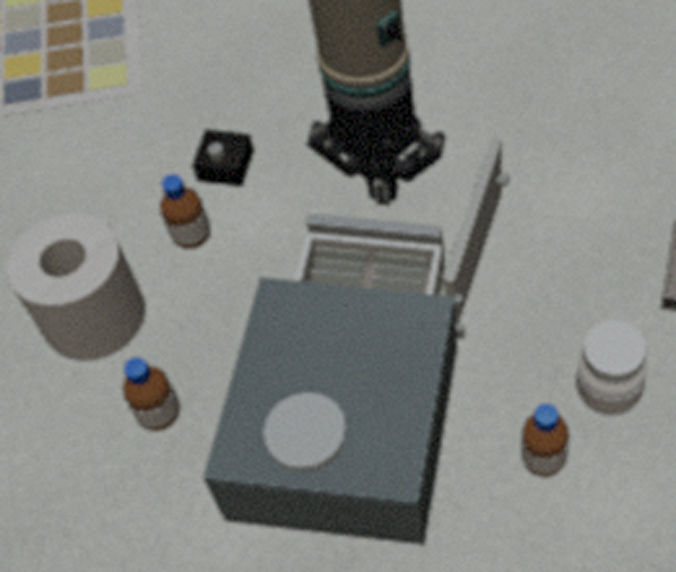

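The tool stands clear in front of the drawer panel, with fingertips at (380,190) and the panel at (375,228). Next is a slow push at about 0.1 m/s.

```bash
python3 -m creep '[[[1,0.019,-0.054,0,0],[1,0.047,-0.059,0,0],[1,0.075,-0.065,0,0],[1,0.103,-0.070,0,0],[1,0.131,-0.075,0,0],[1,0.159,-0.080,0,0],[1,0.187,-0.085,0,0],[1,0.215,-0.091,0,0],[1,0.243,-0.096,0,0],[1,0.271,-0.101,0,0],[1,0.299,-0.106,0,0],[1,0.327,-0.111,0,0]]]'; python3 st.py
```

```text
time_s: 3.92
eef_pos: [0.5711, -0.0906, 0.0401]
ee_rot: [0.0, 0.996, -0.091, -0.0]
wrist_force: [-1.1, -0.3, 0.7]
grip_width: 0.001
grip_force: 1.0
t 3.9167 p [ 0.5711 -0.0906  0.0401] local [-0.1118 -0.0124] toolx yaw-cab 0.001 F [-1.1 -0.3  0.7] Floc [-1.1 -0.5] grip 0.0 [ 0.     0.996 -0.091 -0.   ]
```

```bash
python3 -m creep '[[[1,0.007,-0.001,0,0],[1,0.013,-0.002,0,0],[1,0.020,-0.004,0,0],[1,0.020,-0.004,0,0]]]'; python3 st.py
```

```text
time_s: 4.25
eef_pos: [0.5767, -0.0917, 0.0401]
ee_rot: [-0.0, 0.996, -0.091, 0.0]
wrist_force: [-0.7, 0.9, 0.8]
grip_width: -0.001
grip_force: 0.2
t 4.25 p [ 0.5767 -0.0917  0.0401] local [-0.1062 -0.0125] toolx yaw-cab 0.001 F [-0.7  0.9  0.8] Floc [-0.8  0.7] grip -0.0 [-0.     0.996 -0.091  0.   ]
```

```bash
python3 - <<'E'
from h import *
f=robot.grab_frame("scene"); cv2.imwrite("pics/s2.png",cv2.resize(f["image"][140:300,150:350],None,fx=3.6,fy=3.6,interpolation=cv2.INTER_CUBIC))
E
```

```text
(no output)
```

View pics/s2.png

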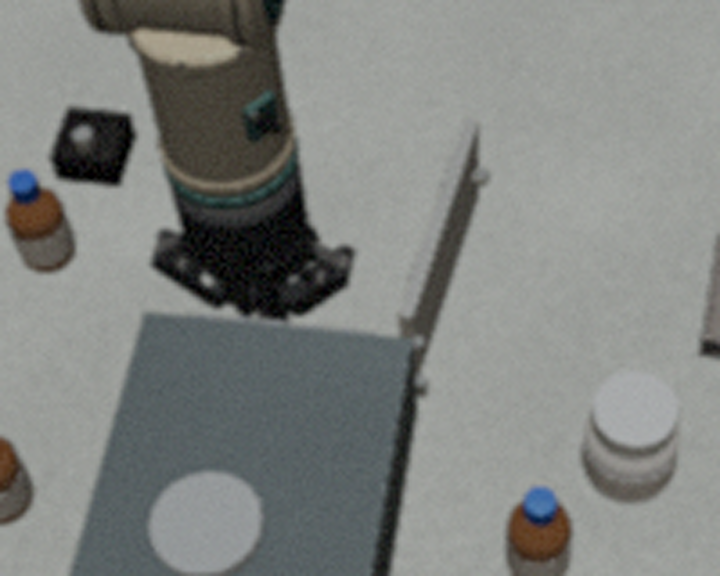

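The drawer is now hidden under the carcass edge, so it is nearly home. I'll creep forward until the stop shows in the force reading.

```bash
python3 -m creep '[[[1,0.005,-0.001,0,0],[1,0.010,-0.002,0,0],[1,0.010,-0.002,0,0]]]'; python3 st.py
```

```text
time_s: 4.55
eef_pos: [0.5796, -0.0923, 0.0402]
ee_rot: [0.0, 0.996, -0.091, 0.0]
wrist_force: [-1.6, 0.9, 0.9]
grip_width: -0.003
grip_force: 0.5
t 4.55 p [ 0.5796 -0.0923  0.0402] local [-0.1032 -0.0126] toolx yaw-cab 0.001 F [-1.6  0.9  0.9] Floc [-1.7  0.6] grip -0.0 [ 0.     0.996 -0.091  0.   ]
```

```bash
python3 -m creep '[[[1,0.004,-0.001,0,0],[1,0.007,-0.001,0,0],[1,0.007,-0.001,0,0]]]'; python3 st.py;python3 -m creep '[[[1,0.004,-0.001,0,0],[1,0.004,-0.001,0,0]]]'; python3 st.py
```

```text
time_s: 4.8
eef_pos: [0.5813, -0.0927, 0.0402]
ee_rot: [0.0, 0.996, -0.091, -0.0]
wrist_force: [-1.6, 0.6, 1.3]
grip_width: 0.004
grip_force: 0.9
t 4.8 p [ 0.5813 -0.0927  0.0402] local [-0.1014 -0.0126] toolx yaw-cab 0.001 F [-1.6  0.6  1.3] Floc [-1.7  0.3] grip 0.0 [ 0.     0.996 -0.091 -0.   ]
time_s: 4.97
eef_pos: [0.5813, -0.0927, 0.0401]
ee_rot: [-0.0, 0.996, -0.091, -0.002]
wrist_force: [-4.4, 1.0, 3.0]
grip_width: 0.006
grip_force: 2.4
t 4.9667 p [ 0.5813 -0.0927  0.0401] local [-0.1015 -0.0126] toolx yaw-cab 0.001 F [-4.4  1.   3. ] Floc [-4.5  0.2] grip 0.01 [-0.     0.996 -0.091 -0.002]
```

```bash
python3 -m creep '[[[1,0.004,-0.001,0,0],[1,0.004,-0.001,0,0],[1,0.004,-0.001,0,0]]]'; python3 st.py
```

```text
time_s: 5.22
eef_pos: [0.5812, -0.0927, 0.04]
ee_rot: [-0.0, 0.996, -0.091, -0.003]
wrist_force: [-7.3, 1.4, 4.7]
grip_width: -0.003
grip_force: 3.6
t 5.2167 p [ 0.5812 -0.0927  0.04  ] local [-0.1015 -0.0127] toolx yaw-cab 0.001 F [-7.3  1.4  4.7] Floc [-7.4  0.1] grip -0.0 [-0.     0.996 -0.091 -0.003]
```

```bash
python3 -m creep '[[[1,-0.03,0.006,0,0],[1,-0.08,0.015,0,0],[1,-0.15,0.028,0,0],[1,-0.2,0.037,0.1,0],[1,-0.2,0.037,0.2,0],[1,-0.2,0.037,0.3,0],[1,-0.2,0.037,0.4,0],[1,-0.2,0.037,0.4,0]]]'; python3 st.py; python3 - <<'E'
from h import *
print(robot.observe()["q"].round(2))
f=robot.grab_frame("top"); cv2.imwrite("pics/t2.png",cv2.resize(f["image"][120:270,230:430],None,fx=3.6,fy=3.6,interpolation=cv2.INTER_CUBIC))
E
```

```text
time_s: 5.88
eef_pos: [0.5289, -0.0831, 0.1659]
ee_rot: [0.0, 0.996, -0.091, 0.007]
wrist_force: [-0.1, 1.2, -0.1]
grip_width: 0.002
grip_force: 0.0
t 5.8833 p [ 0.5289 -0.0831  0.1659] local [-0.1548 -0.0127] toolx yaw-cab 0.001 F [-0.1  1.2 -0.1] Floc [-0.3  1.2] grip 0.0 [ 0.     0.996 -0.091  0.007]
[ 0.03  0.55  0.1   1.92 -0.09  0.66 -1.57]
```

View pics/t2.png

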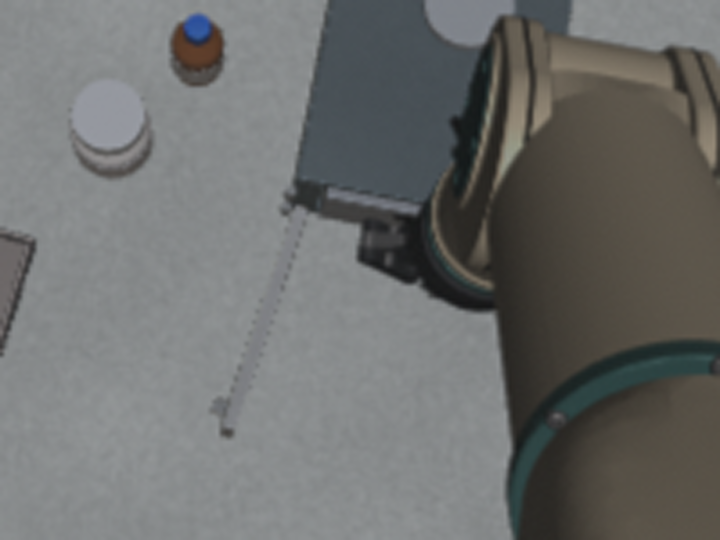

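The drawer is home, with its panel flush at (370,200), and the door is unmoved, running from (300,205) to (227,432). Next I cross over the door to its outer side, turning the tool +83° because the last joint's range rules out the other direction.

```bash
python3 -m creep '[[[1,-0.087,0.518,0,0.462],[1,-0.087,0.518,0,0.462],[1,-0.087,0.518,0,0.462],[1,-0.087,0.518,0,0.462],[1,-0.087,0.518,0,0.462],[1,-0.087,0.518,0,0.462],[1,-0.087,0.518,0,0.462],[1,-0.087,0.518,0,0.462],[1,-0.087,0.518,0,0.462],[1,-0.087,0.518,0,0.462],[1,-0.087,0.518,0,0.462],[1,-0.087,0.518,0,0.462]]]'; python3 -m creep '[[[1,0,0,0,0],[1,0,0,-0.1,0],[1,0,0,-0.2,0],[1,0,0,-0.3,0],[1,0,0,-0.38,0],[1,0,0,-0.42,0],[1,0,0,-0.42,0]]]'; python3 st.py; python3 - <<'E'
from h import *
print(robot.observe()["q"].round(2))
f=robot.grab_frame("scene"); cv2.imwrite("pics/s3.png",cv2.resize(f["image"][140:300,190:390],None,fx=3.6,fy=3.6,interpolation=cv2.INTER_CUBIC))
E
```

```text
time_s: 6.93
eef_pos: [0.498, 0.0734, 0.1593]
ee_rot: [-0.0, 0.804, 0.595, 0.0]
wrist_force: [0.3, 0.3, -0.1]
grip_width: -0.005
grip_force: 0.0
time_s: 7.52
eef_pos: [0.4959, 0.073, 0.0311]
ee_rot: [-0.001, 0.806, 0.592, -0.002]
wrist_force: [-0.0, -0.1, 0.2]
grip_width: -0.002
grip_force: 0.0
t 7.5167 p [0.4959 0.073  0.0311] local [-0.2158  0.1347] toolx yaw-cab 1.451 F [-0.  -0.1  0.2] Floc [-0.  -0.1] grip -0.0 [-0.001  0.806  0.592 -0.002]
[-0.08  0.76 -0.18  2.07  0.36  0.35 -0.86]
```

View pics/s3.png

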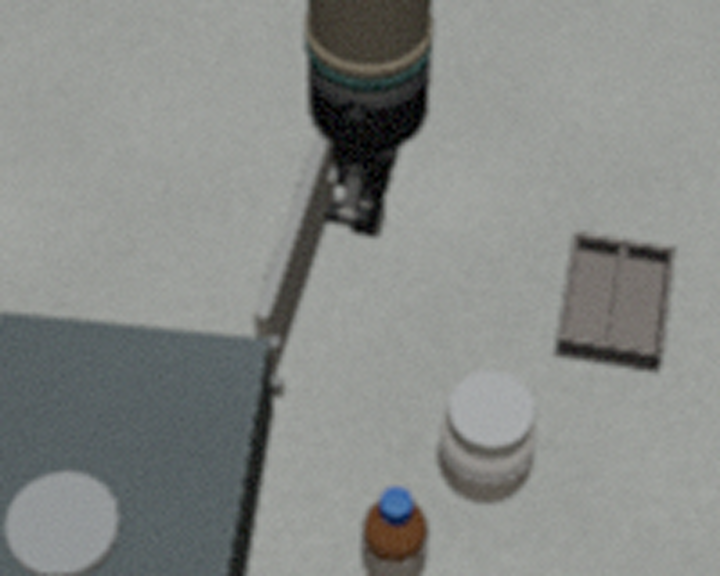

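The closed fingers at (355,215) stand beside the door's outer face, between the hinge and the knob. I'll work out the arc shifts next.

```bash
cat > arc.py <<'E'
from h import *
import sys
d0=np.load("cab.npz"); y=float(d0["y"]); C=d0["C"]
R=np.array([[np.cos(y),-np.sin(y)],[np.sin(y),np.cos(y)]]); H=np.array([-.105,.082])
s=robot.observe(); w,a,b,c=s["ee_rot"]; yaw=2*np.arctan2(b,a)-y; p=s["eef_pos"]
def pose(t,d,r=.11): return C+R@(H+r*np.array([-np.sin(t),-np.cos(t)])-d*np.array([np.cos(t),-np.sin(t)]))
for arg in sys.argv[1:]:
    t,d=map(float,arg.split(",")); q=(pose(t,d)-p[:2])/.3; dy=((np.pi-t-yaw+np.pi)%(2*np.pi)-np.pi)/np.pi
    print(arg,q.round(3),round(dy,3))
E
python3 arc.py 1.69,.03 1.69,.02 1.69,.012 1.66,.0095 1.6,.0095 1.53,.0095 1.46,.0095 1.39,.0095 1.32,.0095 1.25,.0095 1.18,.0095 1.11,.0095
```

```text
1.69,.03 [ 0.008 -0.036] 0.0
1.69,.02 [-0.002 -0.068] 0.0
1.69,.012 [-0.01  -0.093] 0.0
1.66,.0095 [-0.017 -0.111] 0.01
1.6,.0095 [-0.024 -0.132] 0.029
1.53,.0095 [-0.03  -0.157] 0.051
1.46,.0095 [-0.035 -0.182] 0.073
1.39,.0095 [-0.039 -0.208] 0.096
1.32,.0095 [-0.04  -0.234] 0.118
1.25,.0095 [-0.04  -0.259] 0.14
1.18,.0095 [-0.037 -0.285] 0.162
1.11,.0095 [-0.034 -0.31 ] 0.185
```

```bash
python3 -m creep '[[[1,0.008,-0.036,0.03,0],[1,-0.002,-0.068,0.03,0],[1,-0.01,-0.093,0.03,0],[1,-0.017,-0.111,0.03,0.01],[1,-0.024,-0.132,0.03,0.029],[1,-0.03,-0.157,0.03,0.051],[1,-0.035,-0.182,0.03,0.073],[1,-0.039,-0.208,0.03,0.096],[1,-0.04,-0.234,0.03,0.118],[1,-0.04,-0.259,0.03,0.14],[1,-0.037,-0.285,0.03,0.162],[1,-0.034,-0.31,0.03,0.185]]]'; python3 st.py; python3 arc.py 1.11,.0095 1.04,.0095 .97,.0095 .9,.0095 .83,.0095 .76,.0095 .69,.0095 .62,.0095 .55,.0095 .48,.0095 .41,.0095 .34,.0095
python3 - <<'E'
from h import *
f=robot.grab_frame("scene"); cv2.imwrite("pics/s4.png",cv2.resize(f["image"][120:280,170:370],None,fx=3.6,fy=3.6,interpolation=cv2.INTER_CUBIC))
E
```

```text
time_s: 8.57
eef_pos: [0.4875, -0.0204, 0.0437]
ee_rot: [0.0, 0.601, 0.799, 0.0]
wrist_force: [0.0, 0.4, -0.6]
grip_width: -0.003
grip_force: 0.0
t 8.5667 p [ 0.4875 -0.0204  0.0437] local [-0.2069  0.0413] toolx yaw-cab 2.036 F [ 0.   0.4 -0.6] Floc [-0.1  0.3] grip -0.0 [0.    0.601 0.799 0.   ]
1.11,.0095 [-0.002  0.001] -0.002
1.04,.0095 [ 0.003 -0.024] 0.021
.97,.0095 [ 0.011 -0.048] 0.043
.9,.0095 [ 0.02  -0.072] 0.065
.83,.0095 [ 0.031 -0.096] 0.088
.76,.0095 [ 0.043 -0.118] 0.11
.69,.0095 [ 0.057 -0.14 ] 0.132
.62,.0095 [ 0.073 -0.16 ] 0.154
.55,.0095 [ 0.09 -0.18] 0.177
.48,.0095 [ 0.108 -0.198] 0.199
.41,.0095 [ 0.127 -0.215] 0.221
.34,.0095 [ 0.148 -0.231] 0.244
```

View pics/s4.png

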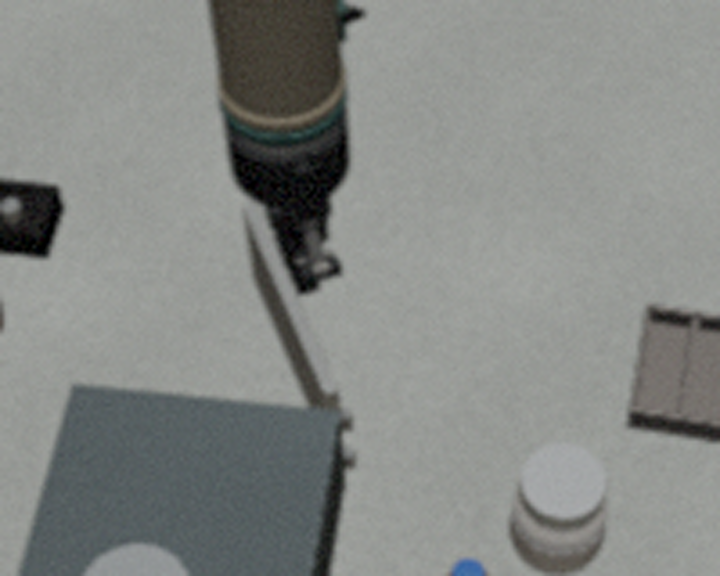

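The door is swinging in with the fingers and now runs from (255,215) to (330,400). I'll continue the arc.

```bash
python3 -m creep '[[[1,0.003,-0.024,0,0.021],[1,0.011,-0.048,0,0.043],[1,0.02,-0.072,0,0.065],[1,0.031,-0.096,0,0.088],[1,0.043,-0.118,0,0.11],[1,0.057,-0.14,0,0.132],[1,0.073,-0.16,0,0.154],[1,0.09,-0.18,0,0.177],[1,0.108,-0.198,0,0.199],[1,0.127,-0.215,0,0.221],[1,0.148,-0.231,0,0.244]]]'; python3 st.py; python3 arc.py .34,.0095 .27,.0095 .21,.0095 .15,.0095 .11,.0095 .08,.0095 .05,.0095
```

```text
time_s: 9.53
eef_pos: [0.531, -0.0898, 0.0433]
ee_rot: [-0.001, 0.259, 0.966, -0.0]
wrist_force: [-0.5, -0.3, 0.5]
grip_width: -0.002
grip_force: 0.0
t 9.5333 p [ 0.531  -0.0898  0.0433] local [-0.1515 -0.019 ] toolx yaw-cab 2.801 F [-0.5 -0.3  0.5] Floc [-0.5 -0.4] grip -0.0 [-0.001  0.259  0.966 -0.   ]
.34,.0095 [0.003 0.001] 0.0
.27,.0095 [ 0.025 -0.013] 0.022
.21,.0095 [ 0.044 -0.024] 0.041
.15,.0095 [ 0.064 -0.033] 0.061
.11,.0095 [ 0.077 -0.039] 0.073
.08,.0095 [ 0.088 -0.043] 0.083
.05,.0095 [ 0.098 -0.047] 0.092
```

```bash
python3 -m creep '[[[1,0.025,-0.013,0,0.022],[1,0.044,-0.024,0,0.041],[1,0.064,-0.033,0,0.061],[1,0.077,-0.039,0,0.073],[1,0.088,-0.043,0,0.083],[1,0.098,-0.047,0,0.092],[1,0.098,-0.047,0,0.092]]]'; python3 st.py; python3 arc.py .05,.0095 .03,.0095 .01,.0095 0,.0095
```

```text
time_s: 10.12
eef_pos: [0.5613, -0.1039, 0.0432]
ee_rot: [-0.0, 0.119, 0.993, -0.0]
wrist_force: [0.3, -0.4, 0.4]
grip_width: -0.002
grip_force: 0.0
t 10.1167 p [ 0.5613 -0.1039  0.0432] local [-0.1191 -0.0273] toolx yaw-cab 3.087 F [ 0.3 -0.4  0.4] Floc [ 0.3 -0.3] grip -0.0 [-0.     0.119  0.993 -0.   ]
.05,.0095 [-0.003  0.   ] 0.001
.03,.0095 [ 0.004 -0.002] 0.008
.01,.0095 [ 0.011 -0.004] 0.014
0,.0095 [ 0.015 -0.005] 0.017
```

```bash
python3 -m creep '[[[1,0.004,-0.002,0,0.008],[1,0.008,-0.003,0,0.014],[1,0.011,-0.004,0,0.017],[1,0.011,-0.004,0,0.017]]]'; python3 st.py; python3 -m creep '[[[1,0.004,-0.001,0,0],[1,0.007,-0.001,0,0],[1,0.007,-0.001,0,0]]]'; python3 st.py
```

```text
time_s: 10.45
eef_pos: [0.5648, -0.1044, 0.0433]
ee_rot: [0.0, 0.091, 0.996, -0.0]
wrist_force: [-0.7, -0.6, 0.8]
grip_width: 0.0
grip_force: 0.0
t 10.45 p [ 0.5648 -0.1044  0.0433] local [-0.1156 -0.0272] toolx yaw-cab 3.143 F [-0.7 -0.6  0.8] Floc [-0.6 -0.7] grip 0.0 [ 0.     0.091  0.996 -0.   ]
time_s: 10.7
eef_pos: [0.5653, -0.1045, 0.0429]
ee_rot: [-0.001, 0.091, 0.996, -0.0]
wrist_force: [-5.0, 1.1, 1.8]
grip_width: 0.001
grip_force: 0.0
t 10.7 p [ 0.5653 -0.1045  0.0429] local [-0.115  -0.0271] toolx yaw-cab 3.143 F [-5.   1.1  1.8] Floc [-5.1  0.2] grip 0.0 [-0.001  0.091  0.996 -0.   ]
```

```bash
python3 -m creep '[[[1,0.004,-0.001,0,0],[1,0.008,-0.001,0,0],[1,0.008,-0.001,0,0],[1,0.008,-0.001,0,0]]]'; python3 st.py
python3 - <<'E'
from h import *
f=robot.grab_frame("top"); cv2.imwrite("pics/t5.png",cv2.resize(f["image"][130:250,270:420],None,fx=4.8,fy=4.8,interpolation=cv2.INTER_CUBIC))
E
```

```text
time_s: 11.03
eef_pos: [0.5651, -0.1045, 0.0423]
ee_rot: [-0.004, 0.091, 0.996, -0.0]
wrist_force: [-10.0, 2.0, 2.5]
grip_width: -0.001
grip_force: 0.0
t 11.0333 p [ 0.5651 -0.1045  0.0423] local [-0.1152 -0.0272] toolx yaw-cab 3.143 F [-10.    2.    2.5] Floc [-10.2   0.1] grip -0.0 [-0.004  0.091  0.996 -0.   ]
```

It stays rigid at 10 N, so the door is against its stop. I'll retreat away from the door, go up and aside, then look.

```bash
python3 -m creep '[[[1,-0.03,0.005,0,0],[1,-0.08,0.015,0,0],[1,-0.15,0.028,0,0],[1,-0.22,0.037,0,0],[1,-0.25,0.04,0.1,0],[1,-0.25,0.04,0.2,0],[1,-0.25,0.04,0.3,0],[1,-0.25,0.1,0.4,0],[1,-0.25,0.2,0.5,0],[1,-0.25,0.3,0.5,0],[1,-0.25,0.4,0.5,0],[1,-0.25,0.4,0.5,0]]]'; python3 st.py
python3 - <<'E'
from h import *
f=robot.grab_frame("top"); cv2.imwrite("pics/t6.png",cv2.resize(f["image"][90:275,225:470],None,fx=3.2,fy=3.2,interpolation=cv2.INTER_CUBIC))
E
```

```text
time_s: 12.08
eef_pos: [0.4958, 0.0225, 0.1954]
ee_rot: [0.003, 0.087, 0.996, 0.003]
wrist_force: [0.9, 0.1, -0.7]
grip_width: 0.0
grip_force: 0.0
t 12.0833 p [0.4958 0.0225 0.1954] local [-0.2067  0.0849] toolx yaw-cab 3.151 F [ 0.9  0.1 -0.7] Floc [0.9 0.3] grip 0.0 [0.003 0.087 0.996 0.003]
```

View pics/t6.png

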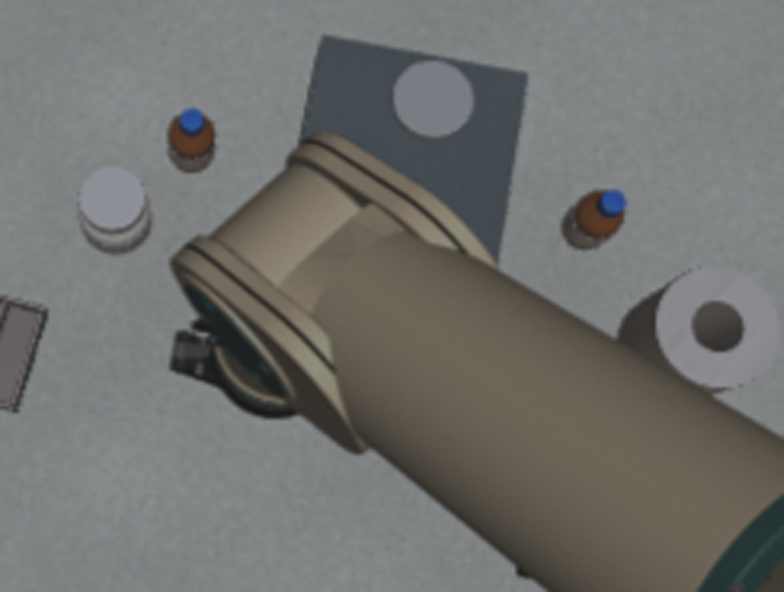

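The arm hides the cabinet front; the bottles, jar, roll and petri dish are unmoved. I'll go higher and further left for a clear view.

```bash
python3 -m creep '[[[1,-0.05,0.1,0.1,0],[1,-0.1,0.2,0.2,0],[1,-0.1,0.35,0.2,0],[1,-0.1,0.5,0.2,0],[1,-0.1,0.65,0.2,0],[1,-0.1,0.8,0.2,0],[1,-0.1,0.9,0.2,0],[1,-0.1,0.9,0.2,0],[1,-0.1,0.9,0.2,0]]]'; python3 st.py
python3 - <<'E'
from h import *
a=robot.grab_frame("top")["image"][150:270,290:430]; b=robot.grab_frame("scene")["image"][150:270,150:290]
k=lambda i,w:cv2.resize(i,(w,int(w*i.shape[0]/i.shape[1])),interpolation=cv2.INTER_CUBIC)
cv2.imwrite("pics/f7.png",np.hstack([k(a,400),k(b,400)]))
E
```

```text
time_s: 12.88
eef_pos: [0.4638, 0.2886, 0.2533]
ee_rot: [0.0, 0.089, 0.996, 0.001]
wrist_force: [-0.4, -0.2, 0.4]
grip_width: -0.002
grip_force: 0.0
t 12.8833 p [0.4638 0.2886 0.2533] local [-0.2869  0.3407] toolx yaw-cab 3.148 F [-0.4 -0.2  0.4] Floc [-0.4 -0.3] grip -0.0 [0.    0.089 0.996 0.001]
```

View pics/f7.png

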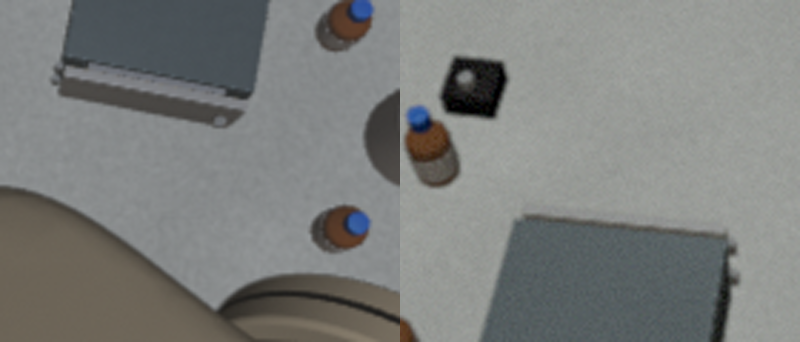

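The door lies shut and parallel to the carcass edge, from (60,75) to (245,105) in the left crop. The bottle and counter are in place and the robot is clear, so I'm handing in.

```bash
python3 -c "
from plant import robot
print(robot.finish_job())"
```

```text
the job is handed in; nothing more can be done
None
```

I pushed the drawer home, swung the door shut over it, and handed the job in at about 13 s; both pressed rigidly against their stops, and no bystander looked moved in the pictures, but no verdict came back.

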